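# Fold the sauna headrest flat

## Task

Fold the wooden headrest flat for storage: first press the red pad of its ratchet pawl down until the weighted pawl tips over and stays free of the teeth, then push the slatted board down past the teeth until it lies fully flat. Leave the pawl tipped free, only press and push (do not lift the board), and leave the other things on the shelf where they stand.

Things in the scene. Friction and masses are not known exactly. Their poses are not given: they have to be found in the camera images.
- headrest: Fixed birch headrest base, 380 mm long (its x, -210 to +170), 268 wide (its y, -149 to +119), 20 thick, with cheeks and posts up to 130 high. Origin: on the shelf below the board's hinge; z up, y along the hinge axis. The board's free edge lies toward its -x; the steel ratchet wheel (122 mm diameter, on the hinge axis, y = -127) and the red pawl are on its -y side, outside the board.
- board_hinge (a point): Point on the hinge axis in the middle of the board's width, 80 mm above the shelf; axes as the base. The board turns about the y axis through it.
- board_edge (a point): Middle of the free edge of the slatted birch board, on its upper face, 190 mm along the board from the hinge axis. The board ends 10 mm beyond it, is 200 mm wide and 18 thick; flat, its upper face is 9 mm above the hinge axis (89 mm above the shelf). At the start this edge stands raised. The point turns with the board.
- board (a joint): Board angle above level in rad: 0 = fully flat (hard stop), 0.7 to 1.1 at the start, more = raised. The hinge is stiff: the board stays where left; with the pawl free it takes about 1 to 6 N square to its face at 130 mm from the hinge. With the pawl engaged it goes down at most 0.22 rad and is then held by a tooth (one every 0.21 rad).
- pawl (a joint): Angle of the red ratchet pawl in rad: 0 to 0.1 = engaged (tooth between or on the wheel's teeth), 0.5 = tipped free (hard stop). A steel weight above its pivot tips it over centre at about 0.25: pressed less far it falls back, farther it falls on to 0.5 and stays. Pressing takes under 1 N until the hard stop.
- pawl_pad (a point): Centre of the top of the red press pad, 36 x 36 x 6 mm, about 150 mm above the shelf at the start. In the base's frame the pawl's pivot is at (70, -127, 117) mm and this point 70 mm farther along +x and 33 higher. Pressed fully it goes about 37 mm down and under 10 sideways. The steel weight, 20 mm thick, stands over the pivot and tips to 19 mm toward the pad, at most 165 above the shelf.
- bucket: Empty birch sauna bucket, 210 mm across, 235 mm high with its bail handle; origin in the middle of its underside. Bystander.
- ladle: Birch ladle lying on the shelf: bowl 84 mm across and 50 mm high, handle 360 mm long toward its -x; origin under the bowl's middle. Bystander.
- spray_bottle: Amber glass spray bottle with black trigger head, 68 mm across, 196 mm high; origin in the middle of its underside. Bystander.
- stone: Grey rough ceramic stove stone, 94 mm across, 54 mm high; origin in the middle of its underside. Bystander.
- roller: Wooden back massager, 120 x 62 x 70 mm high, on four wooden wheels; origin in the middle of its underside. Bystander.
- sand_timer: Sand timer with wooden end discs, 68 mm across, 120 mm high; origin in the middle of its underside. Bystander.
- scoop_cup: Birch cup, 80 mm across, 75 mm high; origin in the middle of its underside. Bystander.

How it is judged:
By the outcome, as a careful person would: the job done as asked, in the order asked, and still so for the second after the job is handed in, with the robot touching nothing.
It also fails if it takes over 42 s, if anything falls off the work surface, if the arm or the gripper's body presses on something with over 40 N, if the wrist force passes 120 N, or if a joint passes its speed limit or range.

## Robot

A 7-joint arm with a two-finger parallel gripper is mounted at the origin on the work surface. World frame = base frame: x ahead of the robot, y to its left, z up, the work surface at z = 0. Lengths are in m, angles in degrees, forces in N, time in s.
With the tool pointing down it reaches from about 0.4 to 0.9 m from the base axis. Payload 5.5 kg.
Tool frame: the origin (TCP) lies midway between the tips of the shut fingers; the grasp point (between the pads) lies 19 mm behind it; z points along the fingers, y is the direction in which the jaws open and shut (so a half turn about z gives the same grasp; the last joint's range is limited). The gripper opens to 92 mm and grips with 3 to 60 N. Pads are 19 mm wide; open, the fingers measure 130 mm over their backs; the gripper's body (75 mm by 190 mm) begins 47 mm behind the grasp point.
Start: joints at [-59.347, 28.699, -24.465, 88.831, 12.651, 65.22, -12.049], TCP at [0.174, 0.626, 0.227] pointing down, gripper open.
Joint ranges: [-164.97, 164.97], [-17.58, 116.51], [-87.97, 89.64], [11.32, 138.91], [-80.73, 260.73], [10.89, 115.49], [-147.41, 147.41]. Speed limits (degrees/s): [147.25, 147.25, 180, 180, 180, 180, 180].

## Interface

Orientations are given as a 3x3 rotation matrix whose columns are the frame's x, y, z axes.
In Python, from workcell import env, eyes, order gives the robot as it stands. The module is installed in compiled form; this text tells all that it offers.
- The arm moves only by the tool arm_command, never from a script. Its argument "targets" is a list that holds one entry, the list of rows, each a list of 5 numbers: the opening, from 0 (shut) to 1 (fully open), then the shift along the tool's x, y, z scaled (see below), then the turn about the tool's z scaled (see below). In form: [[[grip, tx, ty, tz, twist], ...]]. A call has 1 to 12 rows; each row is the pose to reach, as a shift and turn from the pose measured when the call began, along the tool's axes at that moment, turning the shorter way round; what a row does not reach only later rows make up. The controller multiplies each number of a shift by 0.15 m and each number of a turn by pi rad. A row lasts 1/10 s, in which the tool goes at most 50 mm and 8.59 degrees, less where a joint would pass 70% of its speed; a pose out of reach is approached as far as the arm can. A call with a number of a shift or a turn outside -1 to 1 is refused whole. A call with a gripper value outside its range is refused whole. The fingers move at their own pace and stop on an object; "grip_force" is the grip in N (left out, the last holds). Time passes only in rows, so rows that repeat a pose let the fingers close. It gives the time, the measured TCP pose, the force and the opening at its end, in the units of the state.
- env.sense(): the state, without advancing time (a new reading comes with each control period).
- eyes.grab_frame(name): name is "scene" or "top" or "wrist"; returns the picture (420x560x3 uint8, red, green, blue); there is no depth.
- eyes.camera_model(name): a dict with "mtx" (3x3 intrinsics, pixels), "cam_to_world" (4x4, takes a point from camera to world coordinates); the wrist camera has in their place "tool_from_camera" (4x4, takes a point from camera to tool coordinates, whose origin is the TCP and whose axes are the flange's). Camera axes: x right, y down, z forward; pixel columns grow to the right and rows downward; lengths in m; the calibration is good to about 2 mm. A picture is of the moment at which its call begins: read the wrist's pose just before it. camera_model takes no time and is no camera call.
- order.hand_in(): hands the job in, once; it reports no verdict.
The state is a dict: "t": time; "q": joint angles; "joint_velocities": joint speeds; "joint_torque": joint torques, N m; "eef_pos": TCP position; "orientation": TCP orientation; "wrist_force": force on the tool from outside, world axes, zero at the start; "moment": the same for the moment, N m; "gripper_width": opening from 0.0 (shut) to 1.0 (fully open).
Only numpy, scipy, OpenCV 4.12 (cv2) and the standard library are available. Lean on these libraries where they do the work, as an engineer would, in place of code of your own. Each camera call takes 0.05 s, during which the arm holds its last target.

## Working session

There is one attempt and no reset: what is moved stays moved. The work goes in short steps, Python scripts to look and compute and a tool call to move; the robot and the scene stay as the last step left them, time stands still between calls to the robot, and variables do not carry over. Pictures are saved under pics/ and viewed, and the job is handed in when it is done.

Besides the shell and the picture viewer there is one more tool, called as name([rows], argument=value, ...), one row to a line, values as JSON. arm_command: Moves the arm, as the interface text tells. Its arguments: {"type":"object","properties":{"targets":{"type":"array"},"grip_force":{"type":"number"}},"required":["targets"]}

```bash
mkdir -p pics
python3 - <<'E'
from workcell import env, eyes, order
import cv2, numpy as np
s=env.sense()
for k in('t','eef_pos','orientation','wrist_force','gripper_width'):print(k,s[k])
for n in('scene','top'):
    im=eyes.grab_frame(n);cv2.imwrite(f'pics/{n}0.png',im[:,:,::-1])
    m=eyes.camera_model(n);print(n,m)
E
```

```text
t 0.0
eef_pos [0.17435159 0.6254401  0.22568296]
orientation [[-9.63311494e-01  2.68385247e-01 -5.69828909e-04]
 [ 2.68385848e-01  9.63309677e-01 -1.87180102e-03]
 [ 4.65579239e-05 -1.95606145e-03 -9.99998086e-01]]
wrist_force [-0.19618668  0.63538192  0.15380227]
gripper_width 0.9990271667893047
scene {'mtx': array([[526.17342464,   0.        , 282.91915504],
       [  0.        , 526.17342464, 203.13227791],
       [  0.        ,   0.        ,   1.        ]]), 'cam_to_world': array([[-0.99765825,  0.06496791, -0.02138188,  0.64133206],
       [ 0.06672381,  0.8557801 , -0.51301886,  1.02350192],
       [-0.01503157, -0.51324418, -0.85811099,  1.84734545],
       [ 0.        ,  0.        ,  0.        ,  1.        ]])}
top {'mtx': array([[510.21942709,   0.        , 288.55483004],
       [  0.        , 510.21942709, 210.1794079 ],
       [  0.        ,   0.        ,   1.        ]]), 'cam_to_world': array([[-2.60903848e-02, -9.94357474e-01,  1.02822686e-01,
         4.44945181e-01],
       [-9.99620806e-01,  2.50449803e-02, -1.14452185e-02,
         5.40067385e-04],
       [ 8.80544646e-03, -1.03082306e-01, -9.94633853e-01,
         1.59444826e+00],
       [ 0.00000000e+00,  0.00000000e+00,  0.00000000e+00,
         1.00000000e+00]])}
```

View pics/scene0.png

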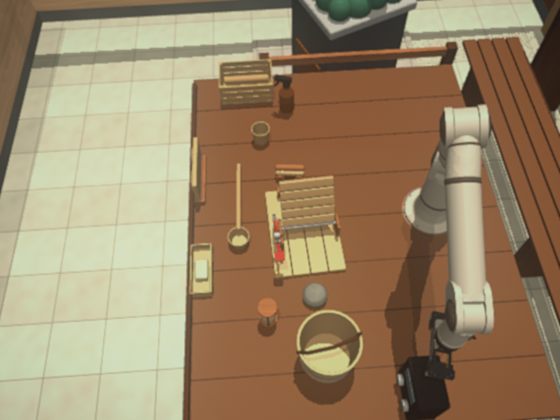

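View pics/top0.png

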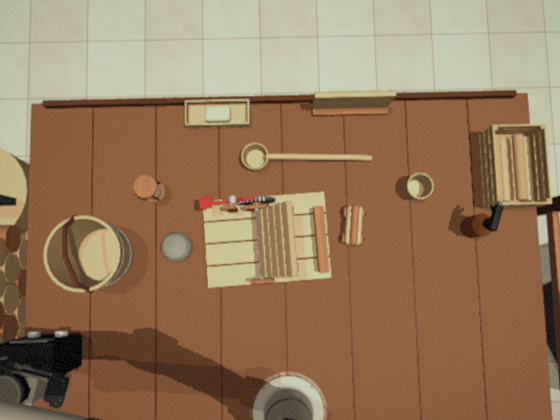

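Run:
```python
import cv2
a=cv2.imread('pics/top0.png')[170:300,180:350];cv2.imwrite('pics/topc.png',cv2.resize(a,None,fx=4.5,fy=4.5,interpolation=cv2.INTER_CUBIC))
a=cv2.imread('pics/scene0.png')[160:290,255:360];cv2.imwrite('pics/scc.png',cv2.resize(a,None,fx=4.5,fy=4.5,interpolation=cv2.INTER_CUBIC))
```

```text
(no output)
```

View pics/topc.png

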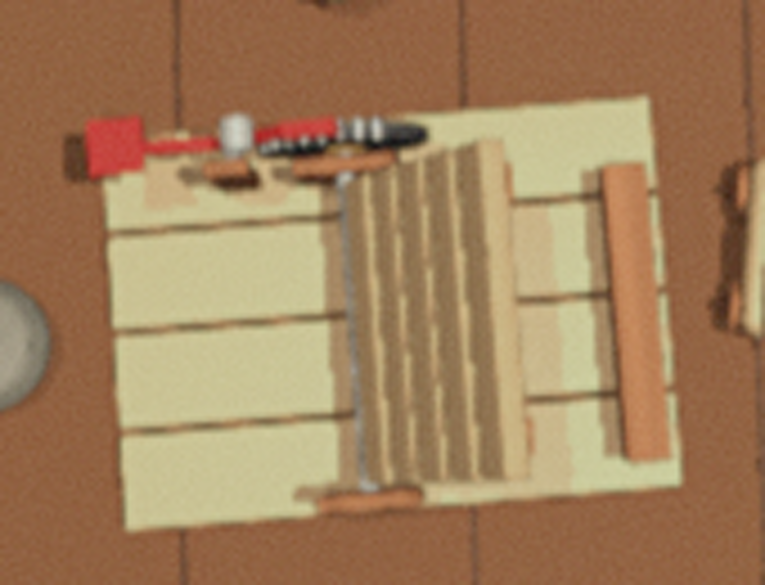

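View pics/scc.png

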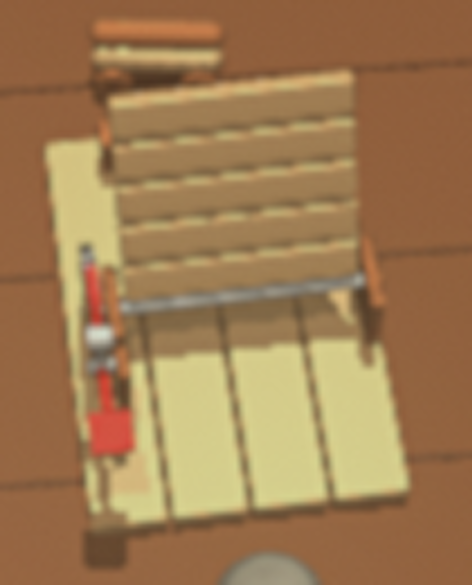

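```bash
cat > h.py <<'E'
from workcell import env, eyes, order
import numpy as np, cv2
from scipy.optimize import least_squares
def proj(n,P):
    m=eyes.camera_model(n);T=np.linalg.inv(m['cam_to_world']);p=np.atleast_2d(P)@T[:3,:3].T+T[:3,3];p=p@m['mtx'].T
    return p[:,:2]/p[:,2:]
def tri(obs):
    return least_squares(lambda P:np.concatenate([proj(n,P)[0]-uv for n,uv in obs]),[0.5,0.1,0.1])
def h2w(pose,P):
    x,y,a=pose;P=np.atleast_2d(P);c,s=np.cos(a),np.sin(a)
    return np.c_[x+c*P[:,0]-s*P[:,1],y+s*P[:,0]+c*P[:,1],P[:,2]]
E
python3 - <<'E'
from h import *
t=lambda u,v:np.array([(u+.5)/4.5+180-.5,(v+.5)/4.5+170-.5]); s=lambda u,v:np.array([(u+.5)/4.5+255-.5,(v+.5)/4.5+160-.5])
H=np.array([[-.21,-.149,.02],[-.21,.119,.02],[.17,.119,.02]])
HS=np.array([[-.21,-.149,.02],[.17,.119,.02]])
O=np.array([t(648,97),t(681,484),t(127,530)]);OS=np.array([s(46,144),s(408,488)])
f=lambda p:np.concatenate([(proj('top',h2w(p,H))-O).ravel(),(proj('scene',h2w(p,HS))-OS).ravel()])
r=least_squares(f,[.45,0.1,np.pi/2]);print(r.x,np.degrees(r.x[2]),r.fun)
p=r.x
pad=tri([('top',t(115,147)),('scene',s(111,432))]);print('pad',pad.x,pad.fun)
print('pad model',h2w(p,[.14,-.127,.15]),'pivot',h2w(p,[.07,-.127,.117]))
# board edge corners (outer upper edge: upper face = facing hinge side)
for A,B in(((478,140),(110,100)),((512,480),(352,73))):
    e=tri([('top',t(*A)),('scene',s(*B))]);print('edge',e.x,e.fun)
    x,y,a=p;d=e.x[:2]-[x,y];hx=np.cos(a)*d[0]+np.sin(a)*d[1];hy=-np.sin(a)*d[0]+np.cos(a)*d[1]
    print('h',hx,hy,e.x[2],np.degrees(np.arctan2(e.x[2]-.08,-hx)),np.hypot(hx,e.x[2]-.08))
E
```

```text
[0.50593603 0.07228475 1.62361385] 93.02622136097455 [ 0.37248299 -0.42573553  0.55615469 -0.00303997 -0.33225484 -0.29485549
  0.07769816 -0.00576731  0.82411917  0.69360265]
pad [0.62473457 0.22147355 0.14323778] [ 0.06858224 -0.36586643  0.45749692  0.07469483]
pad model [[0.62536791 0.21879422 0.15      ]] pivot [[0.62906341 0.14889184 0.117     ]]
edge [ 0.60793327 -0.00846865  0.27023504] [ 0.07953748 -0.40744705  0.55873287  0.10445107]
h -0.0860255274527259 -0.09759179221395772 0.2702350427529171 65.6672068042127 0.2087816152459883
edge [ 0.41173092 -0.02303794  0.2648731 ] [ 0.08837378 -0.54964297  0.77746879  0.06437875]
h -0.09021638906831315 0.09910610251122604 0.2648731003550178 63.98804558719129 0.20571110833253933
```

arm_command([
  [[0, 0, 0, -0.4, 0], [0, 0, 0, -0.9, 0.05], [0, 0, 0, -0.9, 0.1], [0, 0, 0, -0.9, 0.15], [0, 0, 0, -0.9, 0.2], [0, 0, 0, -0.9, 0.25], [0, 0, 0, -0.9, 0.3], [0, 0, 0, -0.9, 0.35], [0, 0, 0, -0.9, 0.397], [0, 0, 0, -0.9, 0.397], [0, 0, 0, -0.9, 0.397]],
])

```text
t: 1.2
eef_pos: [0.1743, 0.6255, 0.3602]
orientation: [[-0.052, 0.999, -0.001], [0.999, 0.052, -0.003], [-0.003, -0.001, -1.0]]
wrist_force: [-0.3, -0.0, 0.1]
gripper_width: 0.093
```

```bash
cat >> h.py <<'E'
def rel(target):
    s=env.sense();R=np.array(s['orientation']);d=R.T@(np.array(target)-s['eef_pos'])
    print('t',s['t'],'pos',np.round(s['eef_pos'],4),'F',np.round(s['wrist_force'],2),'q',np.round(s['q'],0),'w',round(s['gripper_width'],3))
    print('yhead',np.degrees(np.arctan2(R[1,1],R[0,1])),'zaxis',np.round(R[:,2],3),'shift scaled',np.round(d/.15,3))
E
python3 - <<'E'
from h import *
rel([.625,.220,.34])
E
```

```text
t 1.2 pos [0.1743 0.6255 0.3602] F [-0.33 -0.02  0.14] q [-68.  22. -13.  79.   5.  79. -78.] w 0.093
yhead 2.965364731860086 zaxis [-0.001 -0.003 -1.   ] shift scaled [-2.855  2.861  0.14 ]
```

arm_command([
  [[0, -0.2, 0.2, 0, 0], [0, -0.4, 0.4, 0, 0], [0, -0.6, 0.6, 0, 0], [0, -0.8, 0.8, 0, 0], [0, -1, 1, 0, 0], [0, -1, 1, 0, 0]],
])

```text
t: 1.8
eef_pos: [0.3388, 0.4777, 0.3604]
orientation: [[-0.042, 0.999, 0.003], [0.999, 0.042, -0.006], [-0.006, 0.002, -1.0]]
wrist_force: [0.2, 0.3, -0.0]
gripper_width: 0.008
```

arm_command([
  [[0, -0.2, 0.2, 0, 0], [0, -0.4, 0.4, 0, 0], [0, -0.6, 0.6, 0, 0], [0, -0.8, 0.8, 0, 0], [0, -1, 1, 0, 0], [0, -1, 1, 0, 0]],
])

```text
t: 2.4
eef_pos: [0.5003, 0.3274, 0.3612]
orientation: [[-0.033, 0.999, 0.005], [0.999, 0.033, -0.01], [-0.01, 0.005, -1.0]]
wrist_force: [0.5, -0.4, -0.2]
gripper_width: 0.007
```

Run:
```python
from h import *
rel([.625,.220,.30])
```

```text
t 2.4 pos [0.5003 0.3274 0.3612] F [ 0.46 -0.41 -0.25] q [-36.  16.  -0.  87.   1.  77. -35.] w 0.007
yhead 1.8750431204224425 zaxis [ 0.005 -0.01  -1.   ] shift scaled [-0.739  0.805  0.419]
```

arm_command([
  [[0, -0.2, 0.2, 0, 0], [0, -0.4, 0.4, 0, -0.006], [0, -0.6, 0.6, 0.1, -0.006], [0, -0.74, 0.8, 0.3, -0.006], [0, -0.74, 0.805, 0.6, -0.006], [0, -0.74, 0.805, 0.75, -0.006], [0, -0.74, 0.805, 0.75, -0.006]],
])

```text
t: 3.1
eef_pos: [0.6221, 0.2189, 0.2452]
orientation: [[-0.053, 0.999, -0.004], [0.999, 0.053, -0.013], [-0.013, -0.005, -1.0]]
wrist_force: [-0.5, -0.1, -0.2]
gripper_width: 0.005
```

Run:
```python
from h import *
rel([.625,.220,.15])
for n in('wrist','scene'):
    cv2.imwrite(f'pics/{n}1.png',eyes.grab_frame(n)[:,:,::-1])
m=eyes.camera_model('wrist');print(m)
s=env.sense();R=np.array(s['orientation']);p=s['eef_pos']
for P in([.625,.2205,.145],[.6291,.1489,.117]):
    T=np.eye(4);T[:3,:3]=R;T[:3,3]=p
    c=np.linalg.inv(T@m['tool_from_camera'])@np.r_[P,1];u=m['mtx']@c[:3];print(u[:2]/u[2])
a=cv2.imread('pics/scene1.png')[130:310,225:385];cv2.imwrite('pics/scene1c.png',cv2.resize(a,None,fx=3.3,fy=3.3,interpolation=cv2.INTER_CUBIC))
```

```text
t 3.1 pos [0.6221 0.2189 0.2452] F [-0.5  -0.09 -0.17] q [-24.  27.   3.  87.  -1.  67. -18.] w 0.005
yhead 3.037315085555142 zaxis [-0.004 -0.013 -1.   ] shift scaled [0.014 0.023 0.634]
{'mtx': array([[307.98389425,   0.        , 277.31475088],
       [  0.        , 307.98389425, 209.23561408],
       [  0.        ,   0.        ,   1.        ]]), 'tool_from_camera': array([[ 1.77759619e-04, -9.69807505e-01, -2.43871628e-01,
         6.54647859e-02],
       [ 9.99999478e-01,  4.17662400e-04, -9.32017410e-04,
        -4.10581421e-04],
       [ 1.00573349e-03, -2.43871336e-01,  9.69807074e-01,
        -1.57876571e-01],
       [ 0.00000000e+00,  0.00000000e+00,  0.00000000e+00,
         1.00000000e+00]])}
[277.69949124 206.98919468]
[277.82480865 267.92174658]
```

View pics/wrist1.png

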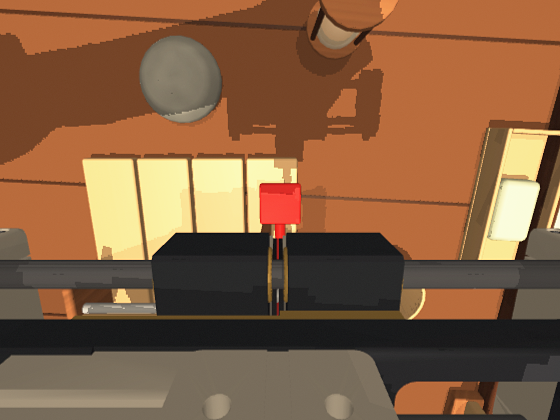

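View pics/scene1c.png

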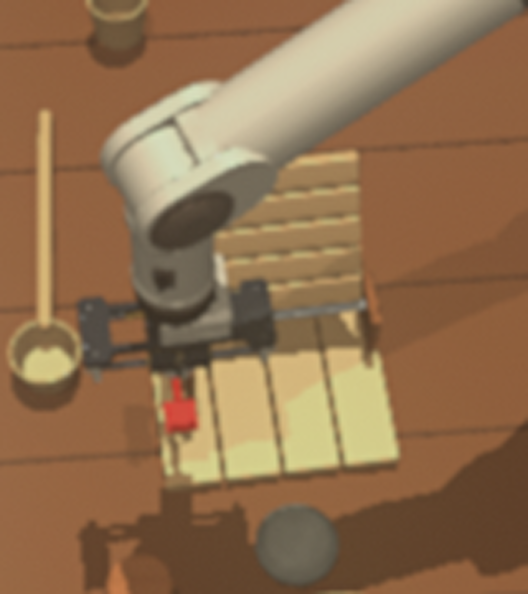

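arm_command([
  [[0, 0.03, 0.025, 0.2, 0], [0, 0.03, 0.025, 0.4, 0], [0, 0.035, 0.025, 0.55, 0], [0, 0.04, 0.025, 0.62, 0], [0, 0.04, 0.025, 0.68, 0], [0, 0.04, 0.025, 0.74, 0], [0, 0.04, 0.025, 0.79, 0], [0, 0.04, 0.025, 0.83, 0], [0, 0.04, 0.025, 0.83, 0], [0, 0.04, 0.025, 0.83, 0]],
])

```text
t: 4.2
eef_pos: [0.6291, 0.2252, 0.1263]
orientation: [[-0.053, 0.999, 0.005], [0.999, 0.053, -0.01], [-0.01, 0.004, -1.0]]
wrist_force: [-1.1, -0.2, 0.5]
gripper_width: 0.007
```

Run:
```python
from h import *
rel([.626,.224,.113])
for n in('wrist','scene'):
    cv2.imwrite(f'pics/{n}2.png',eyes.grab_frame(n)[:,:,::-1])
```

```text
t 4.2 pos [0.6291 0.2252 0.1263] F [-1.08 -0.22  0.49] q [-24.  34.   3.  91.  -1.  54. -18.] w 0.007
yhead 3.04895241011721 zaxis [ 0.005 -0.01  -1.   ] shift scaled [-0.006 -0.021  0.088]
```

View pics/wrist2.png

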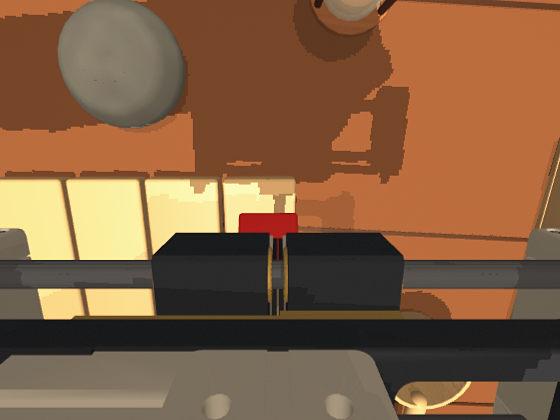

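arm_command([
  [[0, -0.01, -0.02, 0.03, 0], [0, -0.01, -0.02, 0.06, 0], [0, -0.01, -0.02, 0.085, 0], [0, -0.01, -0.02, 0.085, 0], [0, -0.01, -0.02, 0.085, 0]],
])

```text
t: 4.8
eef_pos: [0.6278, 0.2241, 0.118]
orientation: [[-0.053, 0.999, 0.009], [0.999, 0.053, -0.008], [-0.008, 0.008, -1.0]]
wrist_force: [-5.4, -2.0, 21.2]
gripper_width: 0.008
```

Run:
```python
from h import *
rel([.626,.224,.113])
for n in('wrist','scene'):
    cv2.imwrite(f'pics/{n}3.png',eyes.grab_frame(n)[:,:,::-1])
```

```text
t 4.8 pos [0.6278 0.2241 0.118 ] F [-5.38 -1.98 21.22] q [-24.  35.   3.  92.  -1.  53. -18.] w 0.008
yhead 3.0404266839468446 zaxis [ 0.009 -0.008 -1.   ] shift scaled [ 0.    -0.012  0.034]
```

View pics/wrist3.png

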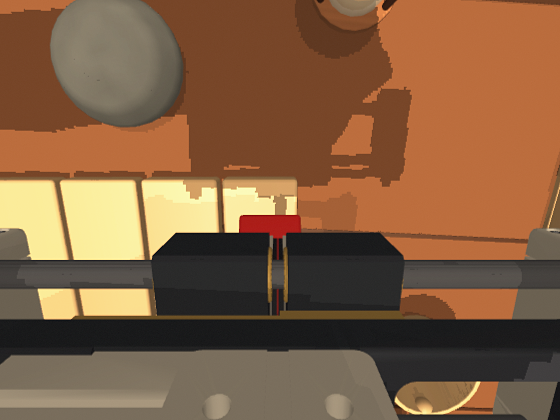

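Hard stop reached: 21 N at z = 0.118. Now I'll rise.

arm_command([
  [[0, 0, 0, -0.2, 0], [0, 0, 0, -0.5, 0], [0, 0, 0, -0.8, 0], [0, 0.2, 0, -1, 0], [0, 0.5, 0, -1, 0], [0, 0.5, 0, -1, 0]],
])

```text
t: 5.5
eef_pos: [0.62, 0.3097, 0.2686]
orientation: [[-0.063, 0.998, 0.009], [0.998, 0.063, -0.0], [-0.001, 0.009, -1.0]]
wrist_force: [-1.1, 0.8, -0.8]
gripper_width: 0.002
```

Run:
```python
from h import *
rel([.626,.224,.113])
for n in('wrist','scene','top'):
    cv2.imwrite(f'pics/{n}4.png',eyes.grab_frame(n)[:,:,::-1])
a=cv2.imread('pics/scene4.png')[160:290,255:360];a=cv2.resize(a,None,fx=3.7,fy=4.5,interpolation=cv2.INTER_CUBIC)
b=cv2.imread('pics/top4.png')[170:300,180:280];b=cv2.resize(b,None,fx=3.8,fy=4.5,interpolation=cv2.INTER_CUBIC)
cv2.imwrite('pics/c4.png',np.hstack([a,b]))
```

```text
t 5.5 pos [0.62   0.3097 0.2686] F [-1.11  0.76 -0.79] q [-30.  29.   2.  80.  -1.  70. -25.] w 0.002
yhead 3.5853888577887667 zaxis [ 0.009 -0.    -1.   ] shift scaled [-0.572 -0.006  1.038]
```

View pics/wrist4.png

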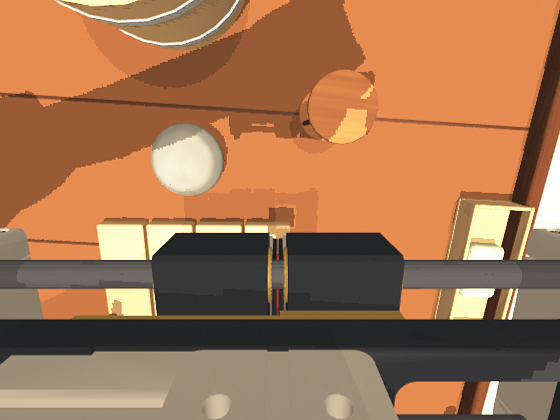

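View pics/c4.png

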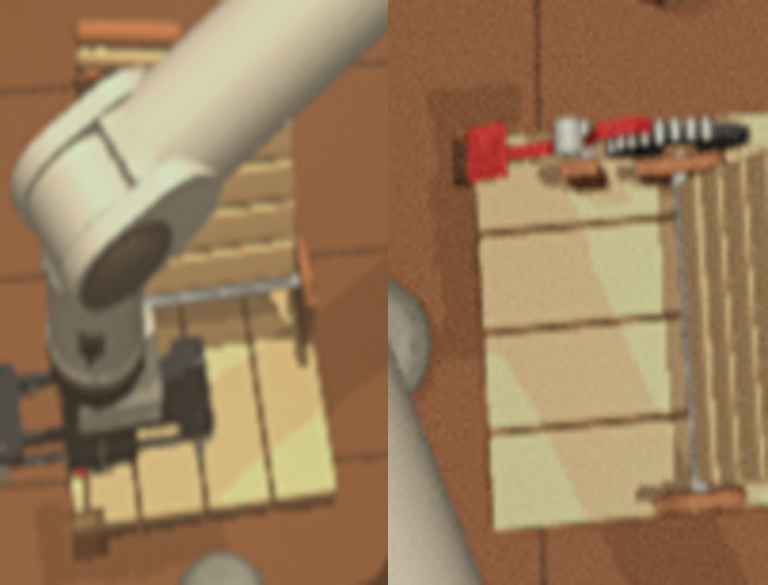

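Top view: the pad sits lower, the weight has shifted about 4 px toward it, and five wheel teeth show instead of two, so the pawl is free. Next, the board.

Run:
```python
from h import *
p=[.50594,.07228,1.62361]
rel(h2w(p,[-.02,0,.30])[0])
```

```text
t 5.65 pos [0.622  0.2999 0.2665] F [ 0.34 -1.01  0.49] q [-30.  29.   2.  81.  -0.  70. -25.] w 0.003
yhead 3.0908625559220027 zaxis [ 0.008 -0.009 -1.   ] shift scaled [-1.609 -0.853 -0.214]
```

arm_command([
  [[0, -0.2, -0.1, -0.15, 0], [0, -0.45, -0.25, -0.22, 0], [0, -0.7, -0.4, -0.22, 0], [0, -0.9, -0.6, -0.22, 0], [0, -0.9, -0.8, -0.22, 0], [0, -0.9, -0.85, -0.22, 0], [0, -0.9, -0.85, -0.22, 0]],
])

```text
t: 6.35
eef_pos: [0.5012, 0.1574, 0.3]
orientation: [[-0.053, 0.999, 0.008], [0.999, 0.053, -0.009], [-0.009, 0.007, -1.0]]
wrist_force: [0.2, -0.2, 0.7]
gripper_width: 0.004
```

Run:
```python
from h import *
p=[.50594,.07228,1.62361]
for n in('wrist','scene','top'):
    cv2.imwrite(f'pics/{n}5.png',eyes.grab_frame(n)[:,:,::-1])
rel(h2w(p,[-.02,0,.235])[0])
a=cv2.imread('pics/scene5.png')[160:290,255:360];a=cv2.resize(a,None,fx=3.7,fy=4.5,interpolation=cv2.INTER_CUBIC)
b=cv2.imread('pics/top5.png')[170:300,180:280];b=cv2.resize(b,None,fx=3.8,fy=4.5,interpolation=cv2.INTER_CUBIC)
cv2.imwrite('pics/c5.png',np.hstack([a,b]))
```

```text
t 6.5 pos [0.5028 0.1586 0.2998] F [-0.46 -0.5  -0.09] q [-24.  10.   4. 102.   0.  67. -17.] w 0.005
yhead 3.0792925940719154 zaxis [ 0.008 -0.009 -1.   ] shift scaled [-0.705 -0.014  0.439]
```

View pics/wrist5.png

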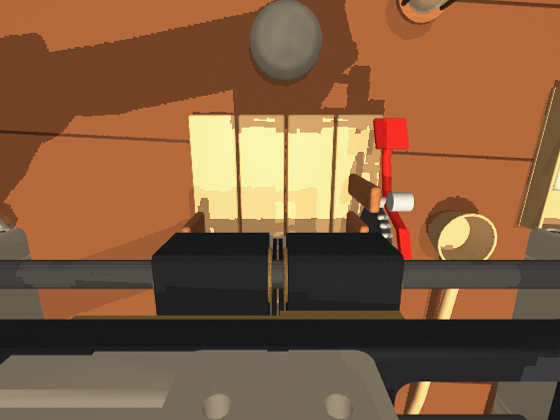

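View pics/c5.png

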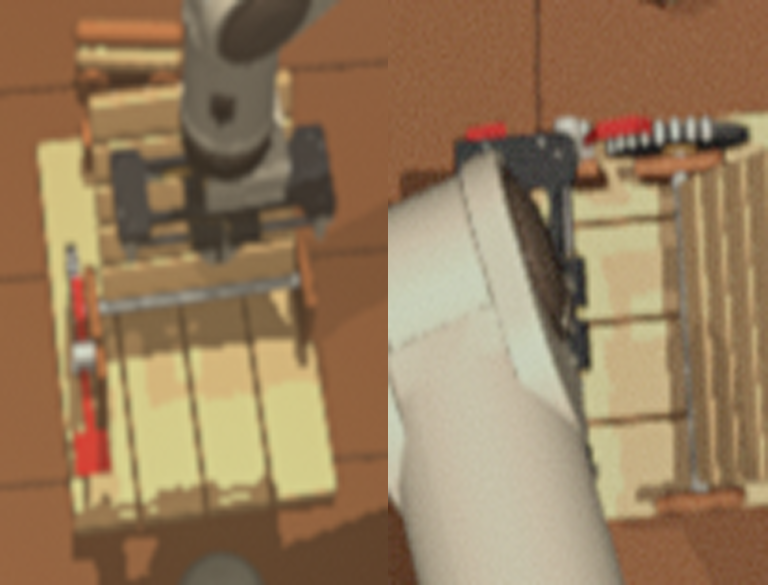

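arm_command([
  [[0, -0.1, 0, 0.2, 0], [0, -0.3, 0, 0.4, 0], [0, -0.5, -0.01, 0.44, 0], [0, -0.65, -0.014, 0.44, 0], [0, -0.705, -0.014, 0.44, 0], [0, -0.705, -0.014, 0.44, 0]],
])

```text
t: 7.1
eef_pos: [0.5079, 0.0513, 0.2347]
orientation: [[-0.051, 0.999, 0.009], [0.999, 0.051, -0.009], [-0.01, 0.008, -1.0]]
wrist_force: [-0.1, 0.4, -0.3]
gripper_width: 0.006
```

Run:
```python
from h import *
p=[.50594,.07228,1.62361]
s=env.sense();R=np.array(s['orientation'])
rel(h2w(p,[-.02,0,.235])[0])
r=.165
for th in np.r_[np.arange(1.1,-.01,-.1)]:
    P=h2w(p,[-r*np.cos(th)+.009*np.sin(th)+.010,0,.08+r*np.sin(th)+.009*np.cos(th)])[0]
    print(round(th,2),np.round(P,3),np.round(R.T@(P-s['eef_pos'])/.15,3))
```

```text
t 7.1 pos [0.5079 0.0513 0.2347] F [-0.15  0.39 -0.28] q [-16.  12.   7. 109.  -1.  58.  -5.] w 0.006
yhead 2.94836818954277 zaxis [ 0.009 -0.009 -1.   ] shift scaled [ 0.007 -0.006 -0.002]
1.1 [0.509 0.016 0.231] [-0.238 -0.006  0.026]
1.0 [0.51  0.001 0.224] [-0.336 -0.006  0.077]
0.9 [ 0.51  -0.013  0.215] [-0.429 -0.006  0.137]
0.8 [ 0.511 -0.026  0.205] [-0.515 -0.007  0.206]
0.7 [ 0.512 -0.038  0.193] [-0.593 -0.007  0.283]
0.6 [ 0.512 -0.049  0.181] [-0.664 -0.008  0.367]
0.5 [ 0.513 -0.058  0.167] [-0.725 -0.008  0.459]
0.4 [ 0.513 -0.066  0.153] [-0.778 -0.009  0.556]
0.3 [ 0.514 -0.072  0.137] [-0.82  -0.01   0.657]
0.2 [ 0.514 -0.077  0.122] [-0.852 -0.011  0.763]
0.1 [ 0.514 -0.081  0.105] [-0.873 -0.011  0.871]
-0.0 [ 0.514 -0.083  0.089] [-0.884 -0.012  0.98 ]
```

First half, to 0.6 rad, then check the force.

arm_command([
  [[0, -0.12, 0, 0.01, 0], [0, -0.24, 0, 0.026, 0], [0, -0.34, 0, 0.077, 0], [0, -0.43, 0, 0.137, 0], [0, -0.515, 0, 0.206, 0], [0, -0.593, 0, 0.283, 0], [0, -0.664, 0, 0.367, 0]],
])

```text
t: 7.8
eef_pos: [0.5148, -0.0478, 0.1806]
orientation: [[-0.053, 0.999, 0.011], [0.999, 0.053, -0.009], [-0.009, 0.01, -1.0]]
wrist_force: [0.9, 1.0, 1.8]
gripper_width: 0.003
```

Run:
```python
from h import *
p=[.50594,.07228,1.62361]
for n in('wrist','scene','top'):
    cv2.imwrite(f'pics/{n}6.png',eyes.grab_frame(n)[:,:,::-1])
a=cv2.imread('pics/scene6.png')[160:290,255:360];a=cv2.resize(a,None,fx=3.7,fy=4.5,interpolation=cv2.INTER_CUBIC)
b=cv2.imread('pics/top6.png')[170:300,180:280];b=cv2.resize(b,None,fx=3.8,fy=4.5,interpolation=cv2.INTER_CUBIC)
cv2.imwrite('pics/c6.png',np.hstack([a,b]))
s=env.sense();R=np.array(s['orientation'])
rel([0.5,0,0.2])
r=.165
for th in np.r_[np.arange(.6,-.01,-.1)]:
    P=h2w(p,[-r*np.cos(th)+.009*np.sin(th)+.010,0,.08+r*np.sin(th)+.009*np.cos(th)])[0]
    print(round(th,2),np.round(P,3),np.round(R.T@(P-s['eef_pos'])/.15,3))
```

```text
t 7.95 pos [ 0.5127 -0.0489  0.1794] F [0.22 1.05 0.59] q [ -7.  16.  11. 112.  -3.  52.   8.] w 0.004
yhead 2.898143717378695 zaxis [ 0.006 -0.01  -1.   ] shift scaled [ 0.328 -0.067 -0.141]
0.6 [ 0.512 -0.049  0.181] [ 0.002 -0.002 -0.008]
0.5 [ 0.513 -0.058  0.167] [-0.06  -0.002  0.083]
0.4 [ 0.513 -0.066  0.153] [-0.112 -0.003  0.18 ]
0.3 [ 0.514 -0.072  0.137] [-0.155 -0.003  0.282]
0.2 [ 0.514 -0.077  0.122] [-0.187 -0.004  0.387]
0.1 [ 0.514 -0.081  0.105] [-0.208 -0.004  0.495]
0.0 [ 0.514 -0.083  0.089] [-0.218 -0.005  0.605]
```

View pics/c6.png

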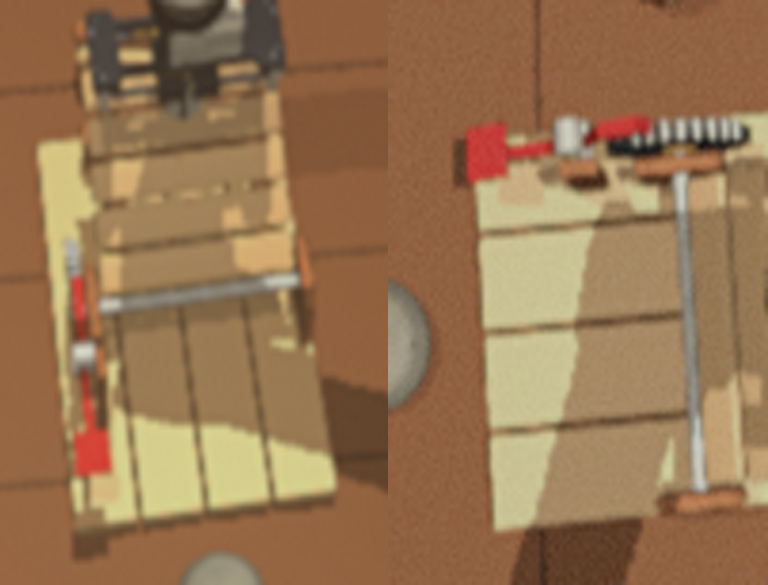

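arm_command([
  [[0, -0.06, 0, 0.083, 0], [0, -0.112, 0, 0.18, 0], [0, -0.155, 0, 0.282, 0], [0, -0.187, 0, 0.387, 0], [0, -0.208, 0, 0.495, 0], [0, -0.218, 0, 0.57, 0], [0, -0.218, 0, 0.61, 0], [0, -0.218, 0, 0.625, 0], [0, -0.218, 0, 0.625, 0]],
])

```text
t: 8.85
eef_pos: [0.5146, -0.0827, 0.0889]
orientation: [[-0.05, 0.999, 0.005], [0.999, 0.05, -0.009], [-0.009, 0.005, -1.0]]
wrist_force: [-11.5, 1.8, 31.7]
gripper_width: 0.008
```

Run:
```python
from h import *
rel([0.514,-0.083,0.089])
```

```text
t 8.85 pos [ 0.5146 -0.0827  0.0889] F [-11.48   1.8   31.69] q [ -3.  25.  10. 115.  -6.  41.  14.] w 0.008
yhead 2.8770921455783056 zaxis [ 0.005 -0.009 -1.   ] shift scaled [-0.002 -0.004 -0.001]
```

arm_command([
  [[0, 0, 0, -0.1, 0], [0, 0, 0, -0.4, 0], [0, 0, 0, -0.7, 0], [0, 0, 0, -1, 0], [0, 0, 0, -1, 0], [0, 0, 0, -1, 0]],
])

```text
t: 9.45
eef_pos: [0.5145, -0.0814, 0.24]
orientation: [[-0.05, 0.999, 0.008], [0.999, 0.05, -0.009], [-0.009, 0.008, -1.0]]
wrist_force: [0.0, 0.5, -1.9]
gripper_width: 0.007
```

arm_command([
  [[0, 0, -0.2, -0.2, 0], [0, 0, -0.5, -0.5, 0], [0, 0, -0.8, -0.8, 0], [0, 0.2, -0.8, -0.8, 0], [0, 0.2, -0.8, -0.8, 0]],
])

```text
t: 9.95
eef_pos: [0.3908, -0.0538, 0.3599]
orientation: [[-0.054, 0.998, 0.01], [0.999, 0.054, -0.007], [-0.008, 0.01, -1.0]]
wrist_force: [1.0, 0.8, -0.2]
gripper_width: 0.005
```

Run:
```python
from h import *
rel([0.514,-0.083,0.089])
for n in('wrist','scene','top'):
    cv2.imwrite(f'pics/{n}7.png',eyes.grab_frame(n)[:,:,::-1])
a=cv2.imread('pics/scene7.png')[160:290,255:360];a=cv2.resize(a,None,fx=3.3,fy=4.5,interpolation=cv2.INTER_CUBIC)
b=cv2.imread('pics/top7.png')[170:300,180:350];b=cv2.resize(b,None,fx=2.6,fy=4.5,interpolation=cv2.INTER_CUBIC)
cv2.imwrite('pics/c7.png',np.hstack([a,b]))
```

```text
t 9.95 pos [ 0.3908 -0.0538  0.3599] F [ 1.    0.83 -0.21] q [ -7.  -8.  10. 113.   2.  74.   5.] w 0.005
yhead 3.0881121968309997 zaxis [ 0.01  -0.007 -1.   ] shift scaled [-0.224  0.792  1.816]
```

View pics/c7.png

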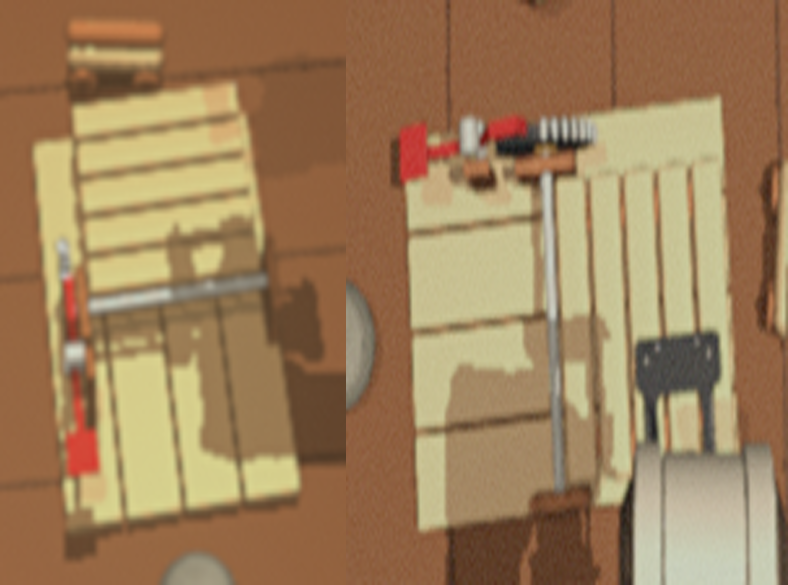

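View pics/top7.png

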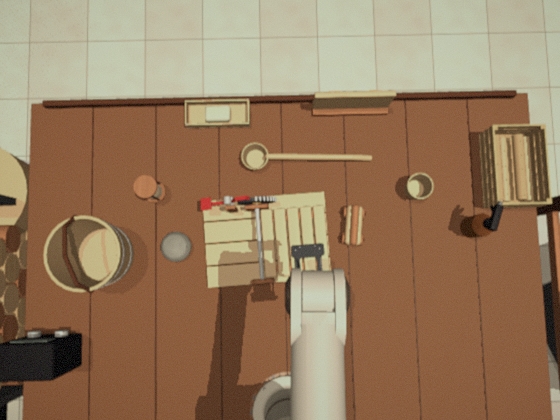

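View pics/scene7.png

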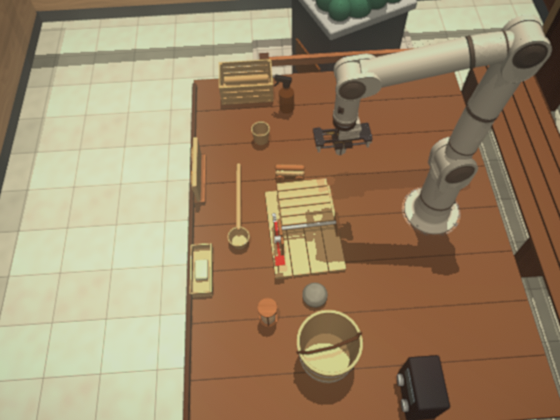

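The board looks flat and the other things unmoved. I'll measure the board's edge and the pad once more.

Run:
```python
from h import *
p=[.50594,.07228,1.62361]
s=lambda u,v:np.array([u/3.3+254.6,v/4.5+159.6]);t=lambda u,v:np.array([(u-346)/2.6+179.6,v/4.5+169.6])
for n,a,b in(('edge -y corner',(716,160),(73,110)),('pad',(413,152),(83,450))):
    r=tri([('top',t(*a)),('scene',s(*b))]);print(n,r.x,r.fun)
print('flat model corner',h2w(p,[-.2,-.1,.089]),proj('top',h2w(p,[-.2,-.1,.089])),t(716,160),proj('scene',h2w(p,[[-.2,-.1,.089],[-.2,.1,.089]])),s(73,110),s(236,84))
for z in(.15,.113):print(z,proj('scene',h2w(p,[.14,-.127,z])),s(83,450))
```

```text
edge -y corner [ 0.61412623 -0.11641652  0.09035193] [ 0.07906154 -0.40247594  0.53991395  0.10296331]
pad [0.62435288 0.22495338 0.11718852] [ 0.04472892 -0.2392971   0.29730503  0.04805772]
flat model corner [[ 0.61635839 -0.12216222  0.089     ]] [[323.85950755 204.01060652]] [321.90769231 205.15555556] [[276.62224886 183.16094646]
 [326.23826469 177.75567339]] [276.72121212 184.04444444] [326.11515152 178.26666667]
0.15 [[279.46960746 254.19898281]] [279.75151515 259.6       ]
0.113 [[279.68111323 258.601278  ]] [279.75151515 259.6       ]
```

Edge height 90 mm (flat is 89) and pad 117 mm (tipped free is about 113), so I'm handing in.

```bash
python3 -c "
from workcell import order
print(order.hand_in())"
```

```text
the job is handed in; nothing more can be done
None
```

The headrest is folded flat and the pawl is tipped free; I handed the job in after about 10 s of the allowed 42 s.

- **Pawl:** I pressed the red pad with the shut fingertips until it hit its hard stop, at 21 N and a tip height of 118 mm. After I withdrew it stayed tipped: it measured about 117 mm high at the end, against about 143 mm at the start and about 113 mm expected for fully tipped.
- **Board:** I then pushed the board along its arc to its hard stop, at about 32 N vertical and a tip height of 89 mm. Its free edge measured about 90 mm high afterwards, against 89 mm for flat.
- **Other things:** In the final pictures the other things on the shelf look unmoved, and the arm stood clear of everything.
- **Disagreement:** The only differences were measuring errors: a few mm on the pad height and 2 to 6 mm sideways on the board's corner.

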